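# Pack the routing jigs into their carrying box

### The job

Pack up the routing jigs for carrying to the next room: fold the carrying box's handle down out of the way, then take every jig off its studs on the hanging rail and stand each in a slot of the box, pushed fully home. When all are in, swing the handle back up, upright and ready to be lifted; leave the box standing on the bench and do not disturb the glue bottle, tape measure and hammer.

Things in the scene. Friction and masses are not known exactly. Their poses are not given: they have to be found in the camera images.
- rail: Timber hanging rail fixed to the bench: a level board 540 mm long (y), 38 mm thick, 85 to 225 mm above the bench, on two posts behind it with low feet. Origin: on the bench under the middle of the board; z up, +x out of the face on which the jigs hang (the face is at x = 19 mm).
- rail_studs (a point): Middle of the row of eight steel studs, on the rail's face, 190 mm above the bench; axes as the rail's. The studs stick out to +x in four pairs, centred at y = -192, -64, 64, 192 mm, the two of a pair 36 mm either side. Shank 8 mm thick; round head 18 mm across, its underside 13 mm and its front 17 mm off the face. At the start jigs hang on some of the pairs, grip outward.
- tote: Open plywood carrying box (2 to 3.5 kg, loose) standing on the bench, 360 mm long (x), 132 mm wide (y), 75 mm high. Origin: centre of its underside; z up. Four upright slots cross it side to side at x = -105, -35, 35 and 105 mm; each takes one jig.
- tote_floor (a point): Centre of the box's inner floor, 10 mm above its underside; axes as the box's. A slot is 13 mm wide (x) and 116 mm long (y), cut in battens on both side walls; its floor is at this height, its rounded mouth 62 mm higher. A jig stands in it with its plate upright across the box, lower short edge on the floor, facing either way (plate centre then 70 mm above this point).
- bail (a joint): Folding carrying handle of the box, rad: 0 upright above the box, in the way of loading; grows as it swings over to the box's -y side; 1.2 folded down against its stop (other stop at -0.08). It turns about the box's x axis at y = 0, 55 mm above the box's underside. Stiff hinge, about 0.55 N m: it stays where it is left.
- bail_mid (a point): Middle of the handle's round wooden cross bar (16 mm thick, 376 mm long, along the box's x axis), 140 mm from its hinge axis.
- glue: Glue bottle, 60 mm across, 170 mm tall, not part of the job; origin at the centre of its foot.
- tape: Yellow and black tape measure, about 90 x 38 x 62 mm, not part of the job; origin at the centre of its underside.
- hammer: Hammer lying on the bench along its x axis, not part of the job.
- jig1_centre (a point): Red routing jig (some jigs may be absent; all are the same size), 0.2 to 0.3 kg. This point: the centre of its plate, 10 mm thick (x), 110 mm wide (y), 140 mm high (z, upward when hung and when stored), with a window in the lower half. A wooden grip stands out of the +x side in the middle of the width: x from 5 to 52 mm, 20 mm thick (y), 36 mm high (z), its middle 42 mm above this point.
- jig2_centre (a point): Yellow routing jig, made as the red one; this point is the centre of its plate. Each plate has two keyholes right through, at y = -36 and 36 mm: a 26 mm wide hole centred 26 mm above this point, and a 12 mm wide slot running up from it to end 54 mm above this point. Hung, the stud shanks sit in the tops of the slots; the jig must rise about 24 mm to bring the stud heads opposite the wide holes.
- jig3_centre (a point): Blue routing jig, made as the red one; this point is the centre of its plate.
- jig4_centre (a point): Black routing jig, made as the red one; this point is the centre of its plate.

How it is judged:
By the outcome, as a careful person would: the job done as asked, in the order asked, and still so for the second after the job is handed in, with the robot touching nothing.
Of jig1, jig2, jig3, jig4 only 3 to 4 are there at a start; the rules pass over those that are not, and their reading is None.
At some moment in a run one of tote may be knocked a few centimetres aside while the robot is not near it.
Once in a run the grip may slacken for a moment while it holds something.
It also fails if it takes over 210 s, if anything falls off the work surface, if the arm or the gripper's body presses on something with over 40 N, if the wrist force passes 120 N, or if a joint passes its speed limit or range.

### The arm

A 6-joint arm with a two-finger parallel gripper is mounted at the origin on the work surface. World frame = base frame: x ahead of the robot, y to its left, z up, the work surface at z = 0. Lengths are in m, angles in rad, forces in N, time in s.
With the tool pointing down it reaches from about 0.425 to 0.925 m from the base axis. Payload 12.5 kg.
Tool frame: the origin (TCP) lies at the very end of the fingers, on their centre line; the grasp point (between the pads) lies 19 mm behind it; z points along the fingers, y is the line along which they close (so a half turn about z gives the same grasp; the last joint's range is limited). The gripper opens to 85 mm and grips with 20 to 120 N. Pads are 22 mm wide; open, the fingers measure 114 mm over their backs; the gripper's body (76 mm by 85 mm) begins 54 mm behind the grasp point. The pads swing forward as they close: fully open they stand 13 mm farther back than shut.
Start: joints at [0.998, 0.491, 1.559, -0, 1.092, -0.106], TCP at [0.281, 0.558, 0.231] pointing down, gripper open.
Joint ranges: [-3.1, 3.1], [-0.84, 2.19], [0.05, 2.79], [-1.13, 4.28], [0.06, 2.93], [-2.69, 2.69]. Speed limits (rad/s): [2.22, 2.22, 2.79, 3.14, 3.14, 3.14].

### API

Orientations are given as a rotation vector (axis times angle).
In Python, from rig import status, eyes, r gives the robot as it stands. The module is installed in compiled form; this text tells all that it offers.
- The arm moves only by the shell command python3 -m creep 'ROWS' [FORCE]. ROWS is JSON, a list of rows, each a list of 7 numbers: the shift along the tool's x, y, z in mm, then the turn, a rotation vector about the tool's x, y, z in degrees, then the gripper's target within -1 to 1 (fully open at 1, half-way at 0, shut at -1). A call has 1 to 20 rows; each row is the pose to reach, as a shift and turn from the pose commanded when the call began, along the tool's axes at that moment; what a row does not reach only later rows make up. A row lasts 1/8 s, in which the tool goes at most 62.5 mm and 10.7 degrees, less where a joint would pass 70% of its speed; a pose out of reach is approached as far as the arm can. A call with a gripper value outside its range is refused whole. The fingers move at their own pace and stop on an object; FORCE is the grip in N (left out, the last holds). Time passes only in rows, so rows that repeat a pose let the fingers close. It gives the time, the measured TCP pose, the force, the opening and the grip force at its end, in the units of the state.
- status.state(): the state, without advancing time (a new reading comes with each control period).
- eyes.camera(name): name is "scene" or "top" or "wrist"; returns a dict with "frame" (480x640x3 uint8, red, green, blue), "z_map" (480x640 float32, m along the optical axis (not along the pixel's ray), 0 where there is no reading), "fx", "fy", "cx", "cy" (pixels), "R" (3x3) and "t" (3): a world point X has camera coordinates R X + t. Camera axes: x right, y down, z forward; pixel columns grow to the right and rows downward; lengths in m; the calibration is good to about 2 mm. The wrist camera is an equidistant fisheye: a pixel r from the principal point sees the ray r / f radians off the axis. A picture is of the moment at which its call begins.
- r.sign_off(): hands the job in; it is judged then, once.
Trained networks look in a picture, given as the dict that the camera call returned (one of the last four; its "shot" number tells which), for a name from the list of things; names that differ only in an ending like _2 or _b are one class to them, and where a whole thing is asked for, a point or a joint stands for the part that bears it (a point fixed in the world has none). Each returns a list of dicts, best first, with "score" (0 to 1); they miss things now and then, are a little off and sometimes report something else, mostly with a low value. They report only what shows in the picture. A call takes as long as a camera call.
- eyes.find_in(name, picture): "box" ([centre column, centre row, width, height] in pixels, round what is visible of it).
- eyes.regions_of(name, picture): "pixels" (480x640 bool, what is visible of it) and "box" ([centre column, centre row, width, height] in pixels, round what is visible of it).
- eyes.landmark_of(name, picture): "xy" ([column, row] in pixels: a listed point, or the origin of a listed thing).
The state is a dict: "clock": time; "qpos": joint angles; "joint_velocities": joint speeds; "joint_efforts": joint torques, N m; "position": TCP position; "tcp_rot": TCP orientation; "force": force on the tool from outside, world axes, zero at the start; "ft_torque": the same for the moment, N m; "width": finger opening in m; "grip_force": force on a finger pad.
Only numpy, scipy, OpenCV 4.12 (cv2) and the standard library are available. Lean on these libraries where they do the work, as an engineer would, in place of code of your own. Each camera call takes 0.05 s, during which the arm holds its last target. There are 200 camera calls.

## Working session

There is one attempt and no reset: what is moved stays moved. The work goes in short steps, Python scripts to look and compute and a shell command to move; the robot and the scene stay as the last step left them, time stands still between calls to the robot, and variables do not carry over. Pictures are saved under pics/ and viewed, at most 14 in all, crops included, and the job is handed in when it is done.

```bash
mkdir -p pics
cat > h.py <<'E'
import numpy as np, cv2
from scipy.spatial.transform import Rotation as Ro
from rig import status, eyes, r
def deproj(p,u,v,z):
    c=np.array([(u-p['cx'])/p['fx']*z,(v-p['cy'])/p['fy']*z,z]); return np.array(p['R']).T@(c-np.array(p['t']))
def cloud(p,mask=None):
    z=p['z_map']; v,u=np.nonzero((z>0) if mask is None else (mask&(z>0))); zz=z[v,u]
    c=np.stack([(u-p['cx'])/p['fx']*zz,(v-p['cy'])/p['fy']*zz,zz],1); return (c-np.array(p['t']))@np.array(p['R'])
def save(p,n): cv2.imwrite('pics/'+n+'.png',p['frame'][:,:,::-1])
def atheight(p,u,v,h):
    R=np.array(p['R']);o=-R.T@np.array(p['t']);d=R.T@np.array([(u-p['cx'])/p['fx'],(v-p['cy'])/p['fy'],1]); return o+d*(h-o[2])/d[2]
def lin(name,p,k=1):
    out=[]
    for d in eyes.landmark_of(name,p)[:k]:
        out.append((np.round(d['xy'],1),round(d['score'],2)))
    return out
def S():
    s=status.state(); print('t',round(s['clock'],2),'pos',np.round(s['position'],4),'F',np.round(s['force'],1),'w',round(s['width'],4),'g',round(s['grip_force'],1)); print('R',np.round(Ro.from_rotvec(s['tcp_rot']).as_matrix(),3).tolist(),'q',np.round(s['qpos'],2)); return s
E
python3 - <<'E'
from h import *
S()
for c in ['scene','top']:
    p=eyes.camera(c); save(p,c+'0'); print(c,-np.array(p['R']).T@p['t'],p['R'][2])
    for n in ['tote','tote_floor','bail_mid','rail','rail_studs','glue','tape','hammer','jig1_centre','jig2_centre','jig3_centre','jig4_centre']:
        for d in eyes.landmark_of(n,p)[:1]:
            u,v=d['xy'];ui,vi=int(round(u)),int(round(v)); z=p['z_map'][min(max(vi,0),479),min(max(ui,0),639)]
            print(n,np.round(d['xy'],1),round(d['score'],2),np.round(deproj(p,u,v,z),3))
E
```

```text
t 0.0 pos [0.2811 0.5579 0.2307] F [-0.1  0.6  0.9] w 0.0855 g 0.0
R [[-0.893, 0.45, -0.001], [0.45, 0.893, -0.001], [0.0, -0.001, -1.0]] q [ 1.    0.49  1.56  0.    1.09 -0.11]
scene [1.02372326 0.14698011 0.88408725] [-0.48918213 -0.07841015 -0.86864993]
tote [173.6 208. ] 0.77 [ 0.499 -0.281  0.007]
tote_floor [173.3 205.2] 0.71 [ 0.492 -0.284  0.007]
bail_mid [130.3 150.5] 0.57 [ 0.486 -0.321  0.194]
rail [171.2 204.6] 0.23 [ 0.492 -0.289  0.009]
rail_studs [372.9 167.3] 0.61 [0.466 0.175 0.195]
glue [279.6 342.5] 0.81 [0.81  0.042 0.096]
tape [358.7 327.5] 0.92 [0.75  0.183 0.059]
hammer [435.  313.3] 0.96 [0.688 0.336 0.025]
jig1_centre [341.7 181.4] 0.85 [0.512 0.118 0.2  ]
jig2_centre [404.9 193.9] 0.89 [0.524 0.24  0.197]
jig3_centre [371.8 167.9] 0.69 [0.466 0.173 0.192]
jig4_centre [286.4 179.5] 0.71 [ 0.472 -0.002  0.132]
top [0.49564893 0.08779371 1.26118893] [ 0.10518936 -0.01268889 -0.99437125]
tote [476.2 301. ] 0.93 [ 0.489 -0.281  0.01 ]
tote_floor [476.9 299.2] 0.88 [ 0.493 -0.284  0.005]
bail_mid [525.6 303.9] 0.84 [ 0.483 -0.318  0.193]
rail [258.8 325.5] 0.72 [0.457 0.17  0.223]
rail_studs [256.8 320.3] 0.69 [0.467 0.173 0.226]
glue [327.8 174.2] 0.93 [0.754 0.034 0.098]
tape [253.2 193.3] 0.71 [0.725 0.189 0.063]
hammer [183.1 218.4] 0.68 [0.681 0.343 0.03 ]
jig1_centre [292.1 315.8] 0.6 [0.472 0.111 0.211]
jig3_centre [153.5 315.9] 0.92 [0.479 0.359 0.21 ]
jig4_centre [356.5 317.8] 0.77 [ 0.466 -0.005  0.212]
```

View pics/scene0.png

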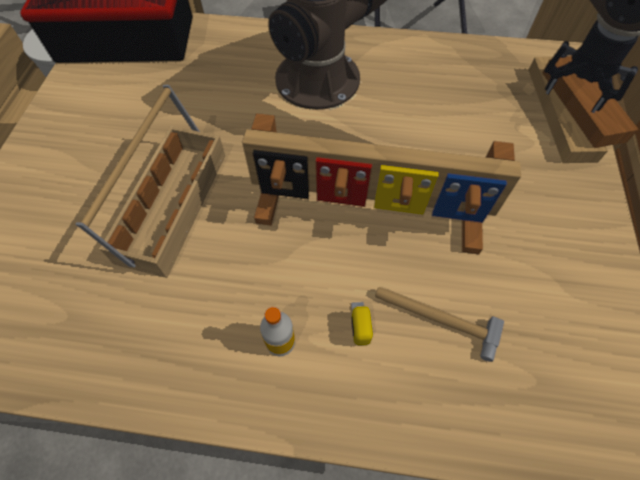

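View pics/top0.png

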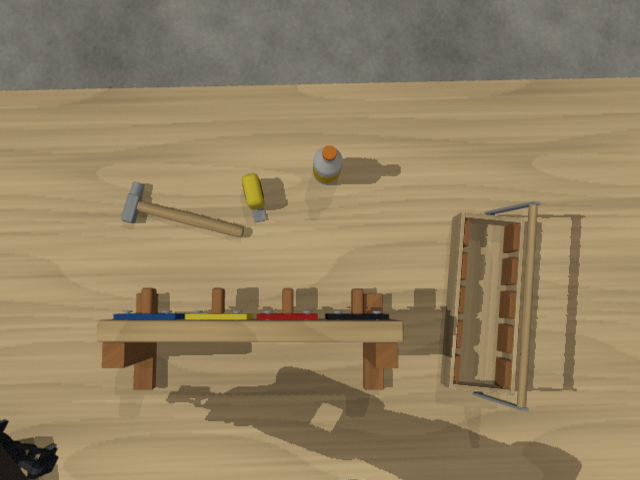

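Top picture: all four jigs hang (black, red, yellow, blue right to left), box at right around (485,300) with its handle up at column ~530. Now precise fits.

```bash
cat >> h.py <<'E'
from scipy.optimize import least_squares
def tote(p,guess=None,verb=1):
    """rim fit in xy: returns x,y,yaw"""
    P=cloud(p); 
    if guess is None:
        ls=eyes.landmark_of('tote_floor',p); g=atheight(p,*ls[0]['xy'],0.01); guess=(g[0],g[1],0.0)
    # rim points
    m=(abs(P[:,2]-0.075)<0.006)&(abs(P[:,0]-guess[0])<0.24)&(abs(P[:,1]-guess[1])<0.13); Q=P[m][:,:2]
    def loc(q):
        c,s=np.cos(q[2]),np.sin(q[2]); d=Q-np.array(q[:2]); return np.stack([d@[c,s],d@[-s,c]],1)
    def res(q):
        l=loc(q); ax,ay=abs(l[:,0]),abs(l[:,1])
        # signed distance to outer wall band (0..8mm inside outline)
        dx=180-ax*1000; dy=66-ay*1000; d=np.minimum(dx,dy); return np.where(d<0,-d,np.maximum(d-8,0))
    best=None
    for y0 in (-.1,0,.1):
        for dx in (-.02,0,.02):
          for dy in (-.02,0,.02):
            s=least_squares(res,(guess[0]+dx,guess[1]+dy,y0),loss='soft_l1',f_scale=2.0,x_scale=(.01,.01,.05),diff_step=1e-3)
            if best is None or s.cost<best.cost: best=s
    q=best.x; l=loc(q)
    if verb: print('tote',np.round(q,4),'n',len(Q),'cost/n',round(best.cost/len(Q),2),'ext',np.round(np.percentile(l,[1,99],axis=0)*1000).tolist())
    return q
def bail(p,q):
    P=cloud(p); c,s=np.cos(q[2]),np.sin(q[2]); d=P[:,:2]-q[:2]; lx=d@[c,s]; ly=d@[-s,c]; rr=np.hypot(ly,P[:,2]-.055)
    m=(abs(lx)<.15)&(rr>.125)&(rr<.155)&(P[:,2]>.085); a=np.arctan2(-ly[m],P[m,2]-.055)
    print('bail n',m.sum(),'ang',np.round(np.median(a),3),'ly',np.round(np.median(ly[m]),4),'ztop',np.round(np.percentile(P[m,2],95),4))
E
python3 - <<'E'
from h import *
for c in ['top','scene']:
    p=eyes.camera(c); q=tote(p); bail(p,q)
    P=cloud(p)
    m=(abs(P[:,2]-.225)<.006)&(abs(P[:,0]-.46)<.06)&(abs(P[:,1]-.17)<.35); Q=P[m]
    (cx,cy),(w,h),a=cv2.minAreaRect(Q[:,:2].astype(np.float32)); print('rail',cx,cy,w,h,a,np.median(Q[:,2]))
    for n in (1,2,3,4):
        rg=eyes.regions_of(f'jig{n}_centre',p)
        if not rg: print(n,'none'); continue
        K=cloud(p,rg[0]['pixels'])
        g=K[(K[:,2]>.193)&(K[:,2]<.206)&(K[:,0]>.49)]
        print(n,round(rg[0]['score'],2),'grip top',len(g),np.round(np.median(g,0),4),np.round(np.percentile(g,[2,98],axis=0)[:,:2],3).tolist()) if len(g) else print(n,len(K))
E
```

```text
tote [ 0.4886 -0.2837 -0.123 ] n 3618 cost/n 3.98 ext [[-179.0, -66.0], [179.0, 66.0]]
bail n 1510 ang 0.246 ly -0.0356 ztop 0.1998
rail 0.4312489926815033 0.18481817841529846 0.5406814813613892 0.07320865243673325 88.62220001220703 0.22522038866529856
1 0.73 grip top 202 [0.5064 0.1194 0.1993] [[0.49, 0.11], [0.523, 0.129]]
2 0.67 grip top 213 [0.5079 0.2463 0.1995] [[0.492, 0.237], [0.526, 0.256]]
3 0.71 grip top 245 [0.5092 0.3732 0.1998] [[0.491, 0.364], [0.529, 0.384]]
4 0.82 grip top 181 [ 0.5049 -0.0081  0.1994] [[0.49, -0.017], [0.519, 0.001]]
tote [ 0.4893 -0.2879 -0.1254] n 2500 cost/n 4.09 ext [[-185.0, -66.0], [180.0, 66.0]]
bail n 1095 ang 0.237 ly -0.0335 ztop 0.1983
rail 0.4365588128566742 0.18053266406059265 0.5379223227500916 0.07576160877943039 89.66609954833984 0.22407629469887452
1 0.87 grip top 152 [0.5085 0.1149 0.1981] [[0.491, 0.106], [0.524, 0.124]]
2 0.6 grip top 177 [0.5107 0.2425 0.1983] [[0.491, 0.233], [0.527, 0.252]]
3 0.89 grip top 204 [0.5124 0.3695 0.1984] [[0.492, 0.361], [0.531, 0.379]]
4 0.58 grip top 143 [ 0.5075 -0.0122  0.1984] [[0.491, -0.022], [0.521, -0.003]]
```

Run:
```python
from h import *
ims=[]
for c in ['top','scene']:
    p=eyes.camera(c);P=cloud(p)
    m=(abs(P[:,2]-0.075)<0.006)&(abs(P[:,0]-.489)<0.24)&(abs(P[:,1]+.284)<0.15);Q=P[m]
    im=np.zeros((480,300),np.uint8)
    im[((.729-Q[:,0])*1000).astype(int).clip(0,479),((-.134-Q[:,1])*1000).astype(int).clip(0,299)]=255
    ims.append(im)
cv2.imwrite('pics/rim.png',np.hstack(ims))
```

```text
(no output)
```

View pics/rim.png

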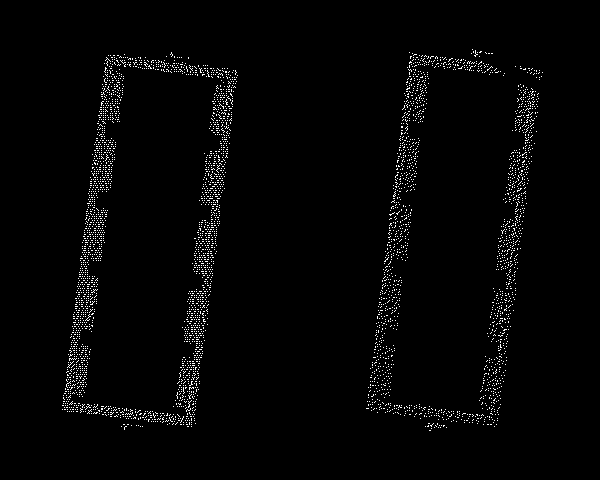

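Rim fit confirmed (both walls and slots lie in the rectangle; yaw −0.124). Writing a world→rows helper and heading for the handle.

```bash
cat >> h.py <<'E'
def go(*targets):
    """targets: (x,y,z,yawdeg) ; yaw: tool y axis = world (-sin,cos), tool down. prints tool shift mm and turn deg from current pose"""
    s=S(); R=Ro.from_rotvec(s['tcp_rot']).as_matrix(); p=np.array(s['position'])
    for t in targets:
        d=R.T@(np.array(t[:3])-p)*1000; a=np.radians(t[3]); T=np.array([[-np.cos(a),-np.sin(a),0],[-np.sin(a),np.cos(a),0],[0,0,-1]]).T
        T=np.stack([[-np.cos(a),-np.sin(a),0],[-np.sin(a),np.cos(a),0],[0,0,-1]],1)
        w=Ro.from_matrix(R.T@T).as_rotvec()*180/np.pi
        print(t,np.round(d,1).tolist(),np.round(w,1).tolist())
def L2W(q,lx,ly): c,s=np.cos(q[2]),np.sin(q[2]); return np.array([q[0]+c*lx-s*ly,q[1]+s*lx+c*ly])
E
python3 -c "
from h import *
go((.35,.45,.34,-26),(.5,.2,.34,-15),(.485,-.319,.30,-7.1),(.485,-.319,.172,-7.1))"
```

```text
t 2.0 pos [0.2813 0.5581 0.2313] F [ 0.9  1.  -0.6] w 0.0855 g 0.0
R [[-0.893, 0.45, 0.0], [0.45, 0.893, 0.0], [0.0, 0.0, -1.0]] q [ 1.    0.49  1.56  0.    1.09 -0.11]
(0.35, 0.45, 0.34, -26) [-110.1, -65.6, -108.7] [0.0, -0.0, -0.7]
(0.5, 0.2, 0.34, -15) [-356.5, -221.4, -108.7] [0.0, 0.0, -11.7]
(0.485, -0.319, 0.3, -7.1) [-576.7, -691.6, -68.7] [0.0, 0.0, -19.6]
(0.485, -0.319, 0.172, -7.1) [-576.7, -691.6, 59.3] [0.0, 0.0, -19.6]
```

```bash
python3 -m creep '[[-55,-33,-55,0,0,0,1],[-110,-66,-109,0,0,-1,1],[-150,-90,-109,0,0,-2,1],[-190,-115,-109,0,0,-4,1],[-230,-140,-109,0,0,-6,1],[-270,-165,-109,0,0,-8,1],[-310,-190,-109,0,0,-10,1],[-357,-222,-109,0,0,-12,1],[-385,-270,-109,0,0,-13,1],[-405,-320,-109,0,0,-14,0.6],[-430,-375,-105,0,0,-15,0.3],[-455,-430,-100,0,0,-16,0.3],[-480,-485,-92,0,0,-17,0.3],[-505,-540,-85,0,0,-18,0.3],[-530,-590,-78,0,0,-19,0.3],[-555,-645,-70,0,0,-19.6,0.3],[-577,-692,-68,0,0,-19.6,0.3],[-577,-692,-68,0,0,-19.6,0.3],[-577,-692,-68,0,0,-19.6,0.3]]' 40
python3 - <<'E'
from h import *
p=eyes.camera('top');q=tote(p);bail(p,q)
p=eyes.camera('wrist');save(p,'w1')
go((.485,-.319,.172,-7.1))
E
```

```text
clock: 4.38
position: [0.485, -0.3192, 0.2991]
tcp_rot: [-0.196, -3.135, -0.001]
force: [-0.2, 1.2, 0.5]
width: 0.0552
grip_force: 0.0
tote [ 0.4887 -0.2838 -0.1241] n 3575 cost/n 3.92 ext [[-180.0, -66.0], [179.0, 66.0]]
bail n 1415 ang 0.243 ly -0.0352 ztop 0.2
t 4.53 pos [ 0.4853 -0.3184  0.2996] F [0.3 0.3 0.1] w 0.0554 g 0.0
R [[-0.992, 0.123, 0.0], [0.123, 0.992, -0.0], [-0.0, -0.0, -1.0]] q [-0.69  0.37  1.58  0.    1.2  -2.14]
(0.485, -0.319, 0.172, -7.1) [0.3, -0.6, 127.6] [-0.0, 0.0, 0.0]
```

View pics/w1.png

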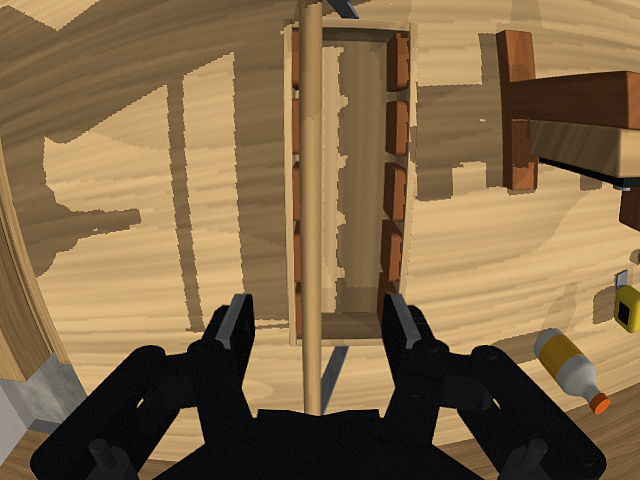

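Wrist picture: bar (col 312) is centred between the fingers (235–400). Grip it, then swing on its arc.

```bash
python3 -m creep '[[0,0,40,0,0,0,0.3],[0,0,80,0,0,0,0.3],[0,0,110,0,0,0,0.3],[0,0,128,0,0,0,0.3],[0,0,128,0,0,0,0.3],[0,0,128,0,0,0,-1],[0,0,128,0,0,0,-1],[0,0,128,0,0,0,-1],[0,0,128,0,0,0,-1],[0,0,128,0,0,0,-1],[0,0,128,0,0,0,-1]]' 40
python3 -m creep '[[0,-10,3,0,0,0,-1],[0,-21,7,0,0,0,-1],[0,-34,13,0,0,0,-1],[0,-46,20.5,0,0,0,-1],[0,-57,29,0,0,0,-1],[0,-67,38.5,0,0,0,-1],[0,-76,49,0,0,0,-1],[0,-84.5,60.4,0,0,0,-1],[0,-91.5,72.5,0,0,0,-1],[0,-94.5,79,0,0,0,-1],[0,-97.2,85.3,0,0,0,-1],[0,-98,88,0,0,0,-1],[0,-98,88,0,0,0,-1],[0,-98,88,0,0,0,-1]]'
python3 -c "
from h import *
p=eyes.camera('top');q=tote(p);bail(p,q);S()"
```

```text
clock: 5.9
position: [0.4856, -0.3201, 0.1727]
tcp_rot: [0.196, 3.133, -0.003]
force: [-0.6, -1.3, 5.9]
width: 0.0147
grip_force: 38.9
clock: 7.65
position: [0.4728, -0.4171, 0.0843]
tcp_rot: [0.195, 3.135, -0.001]
force: [-1.6, 5.6, 14.4]
width: 0.0145
grip_force: 43.2
tote [ 0.4887 -0.2861 -0.1072] n 2504 cost/n 4.22 ext [[-109.0, -67.0], [187.0, 68.0]]
bail n 1045 ang 1.155 ly -0.1259 ztop 0.1818
t 7.75 pos [ 0.4729 -0.417   0.0843] F [-2.2  4.7 14.7] w 0.0145 g 43.2
R [[-0.992, 0.124, 0.0], [0.124, 0.992, -0.001], [-0.001, -0.001, -1.0]] q [-0.83  0.67  1.68 -0.    0.8  -2.27]
```

```bash
python3 -m creep '[[0,0,-2,0,0,0,0],[0,0,-2,0,0,0,0.2],[0,0,-2,0,0,0,0.3],[0,0,-2,0,0,0,0.3],[0,0,-30,0,0,0,0.3],[0,0,-80,0,0,0,0.3],[0,0,-140,0,0,0,0.3],[0,0,-200,0,0,0,0.3]]' 40
python3 - <<'E'
from h import *
for c in ['top','scene']:
    p=eyes.camera(c);q=tote(p);bail(p,q)
go((.503,-.010,.27,-.7),(.503,-.010,.163,-.7))
E
```

```text
clock: 8.75
position: [0.4727, -0.4166, 0.285]
tcp_rot: [-0.196, -3.135, -0.0]
force: [1.2, -1.0, -1.0]
width: 0.0558
grip_force: 0.0
tote [ 0.4886 -0.2838 -0.1244] n 3687 cost/n 4.14 ext [[-186.0, -66.0], [186.0, 66.0]]
bail n 1333 ang 1.157 ly -0.1281 ztop 0.1161
tote [ 0.4893 -0.2877 -0.123 ] n 2720 cost/n 4.32 ext [[-188.0, -67.0], [189.0, 66.0]]
bail n 927 ang 1.163 ly -0.1267 ztop 0.1143
t 8.95 pos [ 0.4729 -0.4168  0.284 ] F [-1.   0.4  0.1] w 0.0554 g 0.0
R [[-0.992, 0.124, 0.001], [0.124, 0.992, -0.001], [-0.001, -0.001, -1.0]] q [-0.83  0.45  1.48 -0.    1.21 -2.27]
(0.503, -0.01, 0.27, -0.7) [20.7, 407.4, 13.5] [-0.1, 0.1, -6.4]
(0.503, -0.01, 0.163, -0.7) [20.9, 407.5, 120.5] [-0.1, 0.1, -6.4]
```

```bash
python3 -m creep '[[3,58,0,0,0,-1,0.4],[6,116,0,0,0,-2,0.4],[9,174,0,0,0,-3,0.4],[12,232,0,0,0,-4,0.4],[15,290,0,0,0,-5,0.4],[18,348,5,0,0,-6.4,0.4],[21,407,13,0,0,-6.4,0.4],[21,407,13,0,0,-6.4,0.4],[21,407,60,0,0,-6.4,0.4],[21,407,100,0,0,-6.4,0.4],[21,407,120,0,0,-6.4,0.4],[21,407,120,0,0,-6.4,0.4]]' 40
python3 - <<'E'
from h import *
p=eyes.camera('wrist');save(p,'w2')
S()
E
```

```text
clock: 10.45
position: [0.5017, -0.0109, 0.1613]
tcp_rot: [-0.022, -3.137, -0.001]
force: [0.1, -0.7, -0.1]
width: 0.0596
grip_force: 0.0
t 10.5 pos [ 0.5024 -0.0109  0.1626] F [-0.2 -0.6 -0. ] w 0.0597 g 0.0
R [[-1.0, 0.014, -0.002], [0.014, 1.0, 0.0], [0.002, 0.0, -1.0]] q [-0.15  0.41  1.93 -0.    0.8  -1.71]
```

View pics/w2.png

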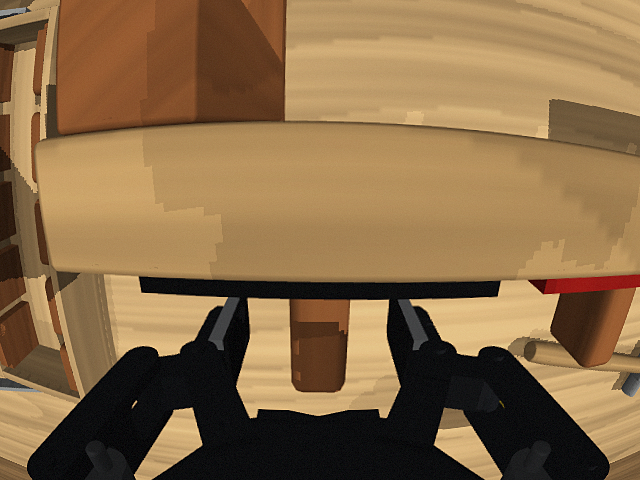

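Grip (cols 290–348) is centred between pads. Close, lift 24 mm, pull out 50 mm.

```bash
python3 -m creep '[[0,0,0,0,0,0,-1],[0,0,0,0,0,0,-1],[0,0,0,0,0,0,-1],[0,0,0,0,0,0,-1],[0,0,0,0,0,0,-1],[0,0,0,0,0,0,-1]]' 80
python3 -m creep '[[0,0,-10,0,0,0,-1],[0,0,-20,0,0,0,-1],[0,0,-24,0,0,0,-1],[0,0,-24,0,0,0,-1],[0,0,-24,0,0,0,-1],[-8,0,-24,0,0,0,-1],[-16,0,-24,0,0,0,-1],[-26,0,-24,0,0,0,-1],[-45,0,-24,0,0,0,-1],[-60,0,-24,0,0,0,-1],[-60,0,-24,0,0,0,-1]]'
python3 - <<'E'
from h import *
for c in ['top','scene']:
    p=eyes.camera(c)
    rg=eyes.regions_of('jig4_centre',p)
    if rg:
        K=cloud(p,rg[0]['pixels']); print(rg[0]['score'],len(K),np.round(np.percentile(K,[2,50,98],axis=0),3).tolist())
    save(p,c+'1')
E
```

```text
clock: 11.25
position: [0.5032, -0.0103, 0.1641]
tcp_rot: [0.02, 3.14, -0.0]
force: [0.5, 0.7, 5.3]
width: 0.0196
grip_force: 56.3
clock: 12.62
position: [0.5634, -0.011, 0.1869]
tcp_rot: [-0.02, -3.141, -0.0]
force: [0.1, 0.4, -3.1]
width: 0.019
grip_force: 81.3
0.62 1093 [[0.524, -0.064, 0.093], [0.532, -0.003, 0.145], [0.58, 0.042, 0.224]]
```

Run:
```python
from h import *
q=(.489,-.2858,-.124)
w=L2W(q,-.105+.035,0)
go((.56,-.011,.31,-.8),(w[0],w[1],.31,-7.1),(w[0],w[1],.25,-7.1))
```

```text
t 12.82 pos [ 0.5622 -0.011   0.1873] F [ 1.   0.6 -2.6] w 0.0193 g 81.3
R [[-1.0, 0.013, -0.0], [0.013, 1.0, 0.0], [0.0, 0.0, -1.0]] q [-0.14  0.45  1.77  0.    0.92 -1.69]
(0.56, -0.011, 0.31, -0.8) [2.2, -0.0, -122.7] [0.0, -0.0, 0.1]
(np.float64(0.41953747079098), np.float64(-0.2771422268517798), 0.31, -7.1) [139.2, -268.0, -122.7] [0.0, -0.0, 6.4]
(np.float64(0.41953747079098), np.float64(-0.2771422268517798), 0.25, -7.1) [139.2, -268.0, -62.7] [0.0, -0.0, 6.4]
```

```bash
python3 -m creep '[[0,0,-55,0,0,0,-1],[0,0,-110,0,0,0,-1],[0,-20,-122,0,0,0,-1],[0,-70,-122,0,0,1,-1],[0,-125,-122,0,0,2,-1],[0,-180,-122,0,0,3,-1],[10,-230,-122,0,0,4,-1],[50,-265,-122,0,0,5,-1],[100,-268,-110,0,0,6,-1],[139,-268,-90,0,0,6.4,-1],[139,-268,-63,0,0,6.4,-1],[139,-268,-63,0,0,6.4,-1],[139,-268,-63,0,0,6.4,-1]]'
cat >> h.py <<'E'
def held(p,q):
    """held jig in tote frame: plate top edge"""
    s=status.state(); T=np.array(s['position']); P=cloud(p)
    P=P[(abs(P[:,0]-T[0])<.09)&(abs(P[:,1]-T[1])<.09)]
    c,sn=np.cos(q[2]),np.sin(q[2])
    d=P[:,:2]-q[:2]; l=np.stack([d@[c,sn],d@[-sn,c]],1)*1000; t=(T[:2]-q[:2]); tl=np.array([t@[c,sn],t@[-sn,c]])*1000
    zt=T[2]+.047
    m=(abs(P[:,2]-zt)<.007)&(l[:,0]<tl[0]-22); A=l[m]
    print('tcp local',np.round(tl,1),'plate top n',m.sum(), 'z',np.round(np.median(P[m,2])-zt,4) if m.sum() else None,'lx',np.round(np.percentile(A[:,0],[3,50,97]),1) if len(A) else None,'ly',np.round(np.percentile(A[:,1],[2,98]),1) if len(A) else None)
    if len(A)>20: print('  slope deg',np.round(np.degrees(np.polyfit(A[:,1],A[:,0],1)[0]),2))
E
python3 - <<'E'
from h import *
for c in ['top','scene']:
    p=eyes.camera(c);save(p,c+'2');q=tote(p,(.489,-.286));held(p,q)
S()
E
```

```text
clock: 14.45
position: [0.4204, -0.2775, 0.2507]
tcp_rot: [0.196, 3.135, -0.0]
force: [-0.9, 0.1, -2.5]
width: 0.019
grip_force: 81.1
tote [ 0.4885 -0.2846 -0.1173] n 3204 cost/n 4.31 ext [[-186.0, -66.0], [186.0, 67.0]]
tcp local [-68.2  -0.9] plate top n 163 z -0.0019 lx [-106.9 -102.   -97.4] ly [16.5 56.4]
  slope deg 0.34
tote [ 0.491  -0.2879 -0.1201] n 2496 cost/n 4.31 ext [[-179.0, -67.0], [187.0, 66.0]]
tcp local [-71.1   2. ] plate top n 72 z -0.003 lx [-109.2 -102.4  -98.7] ly [ 5.9 55.6]
  slope deg -1.14
t 14.55 pos [ 0.4207 -0.2774  0.2509] F [ 0.3 -0.  -2.3] w 0.0189 g 81.1
R [[-0.992, 0.124, 0.001], [0.124, 0.992, -0.001], [-0.001, -0.001, -1.0]] q [-0.71  0.3   1.82  0.    1.02 -2.16]
```

View pics/scene2.png

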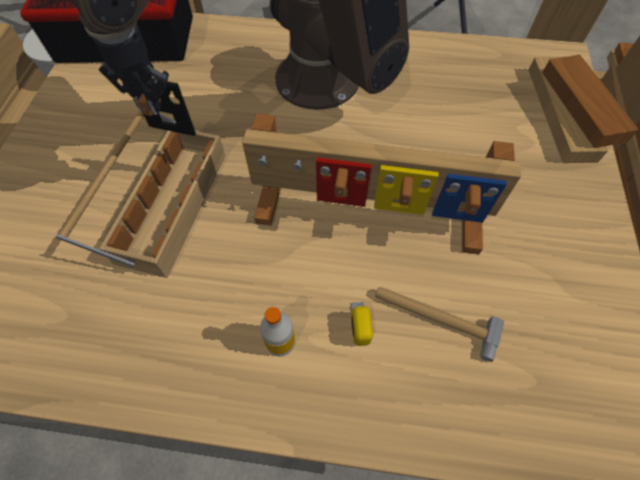

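Scene picture: black jig held upright over the near-base end of the box (col 170,row 110), handle folded. Shift 3 mm toward −x, and enter the slot mouth gently.

```bash
python3 -m creep '[[3,-1,30,0,0,0,-1],[3,-1,60,0,0,0,-1],[3,-1,74,0,0,0,-1],[3,-1,82,0,0,0,-1],[3,-1,88,0,0,0,-1],[3,-1,92,0,0,0,-1],[3,-1,92,0,0,0,-1]]'
python3 - <<'E'
from h import *
p=eyes.camera('top');q=(.4887,-.2838,-.1242);held(p,q)
p=eyes.camera('wrist');save(p,'w3')
p=eyes.camera('scene');cv2.imwrite('pics/sc3.png',cv2.resize(p['frame'][80:230,80:280,::-1],(800,600)))
S()
E
```

```text
clock: 15.42
position: [0.4174, -0.278, 0.1585]
tcp_rot: [0.196, 3.135, -0.001]
force: [1.0, -0.9, -3.0]
width: 0.0191
grip_force: 81.3
tcp local [-71.5  -3.1] plate top n 128 z -0.0016 lx [-110.2 -105.5 -100.7] ly [16.5 54. ]
  slope deg -0.47
t 15.57 pos [ 0.4174 -0.278   0.1586] F [ 2.2 -0.2 -3.6] w 0.0189 g 81.3
R [[-0.992, 0.124, 0.001], [0.124, 0.992, -0.0], [-0.001, -0.0, -1.0]] q [-0.72  0.41  1.94  0.    0.79 -2.17]
```

View pics/w3.png

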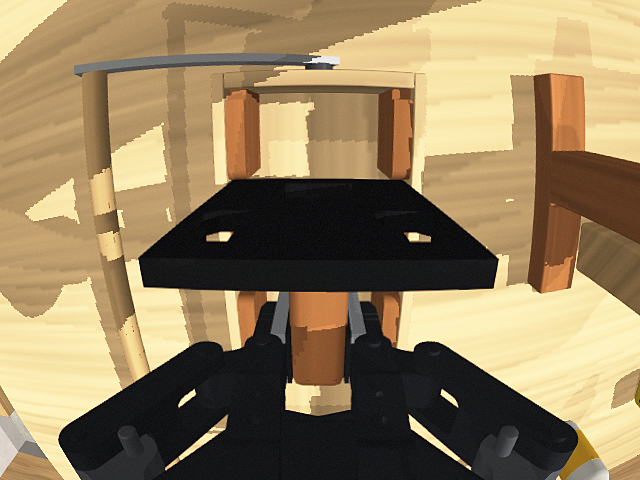

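Centred in y (plate edge cols 230–408 between walls 222–415) and already entering without force. Push on.

```bash
python3 -m creep '[[0,0,8,0,0,0,-1],[0,0,16,0,0,0,-1],[0,0,24,0,0,0,-1],[0,0,32,0,0,0,-1],[0,0,40,0,0,0,-1],[0,0,46,0,0,0,-1],[0,0,50,0,0,0,-1],[0,0,52,0,0,0,-1],[0,0,52,0,0,0,-1]]'
```

```text
clock: 16.7
position: [0.4171, -0.2778, 0.1061]
tcp_rot: [-0.196, -3.135, -0.0]
force: [3.6, -1.0, -4.3]
width: 0.0192
grip_force: 80.9
```

```bash
python3 -m creep '[[0,0,2,0,0,0,-1],[0,0,3,0,0,0,-1],[0,0,4,0,0,0,-1],[0,0,4,0,0,0,-1]]'
```

```text
clock: 17.2
position: [0.418, -0.2781, 0.1042]
tcp_rot: [0.196, 3.133, -0.002]
force: [4.2, 3.1, 24.1]
width: 0.0191
grip_force: 85.4
```

```bash
python3 -m creep '[[0,0,-3,0,0,0,-0.4],[0,0,-3,0,0,0,0],[0,0,-3,0,0,0,0.4],[0,0,-3,0,0,0,0.4],[0,0,-40,0,0,0,0.4],[0,0,-100,0,0,0,0.4],[0,0,-160,0,0,0,0.4],[0,0,-200,0,0,0,0.4]]'
python3 - <<'E'
from h import *
for c in ['top','scene']:
    p=eyes.camera(c);q=tote(p,(.489,-.286))
    rg=eyes.regions_of('jig4_centre',p)
    if rg: K=cloud(p,rg[0]['pixels']); K=K[abs(K[:,1]+.28)<.1]; print(np.round(np.percentile(K[:,2],[50,90,98]),4))
go((.504,.117,.28,-.7),(.504,.117,.163,-.7))
E
```

```text
clock: 18.2
position: [0.4171, -0.2778, 0.3049]
tcp_rot: [0.196, 3.134, -0.002]
force: [0.2, -0.4, -1.0]
width: 0.0597
grip_force: 0.0
tote [ 0.4886 -0.2843 -0.1195] n 3511 cost/n 4.13 ext [[-187.0, -66.0], [186.0, 67.0]]
[0.1394 0.1514 0.1536]
tote [ 0.489  -0.289  -0.1104] n 2637 cost/n 5.73 ext [[-188.0, -67.0], [189.0, 68.0]]
[0.1188 0.1484 0.1506]
t 18.4 pos [ 0.4169 -0.2777  0.3022] F [-0.1  0.5 -0.9] w 0.0598 g 0.0
R [[-0.992, 0.124, 0.0], [0.124, 0.992, -0.0], [-0.0, -0.0, -1.0]] q [-0.72  0.24  1.76  0.    1.14 -2.17]
(0.504, 0.117, 0.28, -0.7) [-37.3, 402.5, 22.1] [-0.0, 0.0, -6.4]
(0.504, 0.117, 0.163, -0.7) [-37.2, 402.5, 139.1] [-0.0, 0.0, -6.4]
```

```bash
python3 -m creep '[[-5,58,0,0,0,-1,0.4],[-10,116,0,0,0,-2,0.4],[-16,174,0,0,0,-3,0.4],[-22,232,0,0,0,-4,0.4],[-28,290,0,0,0,-5,0.4],[-33,348,8,0,0,-6.4,0.4],[-37,402,22,0,0,-6.4,0.4],[-37,402,30,0,0,-6.4,0.4],[-37,402,80,0,0,-6.4,0.4],[-37,402,120,0,0,-6.4,0.4],[-37,402,139,0,0,-6.4,0.4],[-37,402,139,0,0,-6.4,0.4],[-37,402,139,0,0,-6.4,-1],[-37,402,139,0,0,-6.4,-1],[-37,402,139,0,0,-6.4,-1],[-37,402,139,0,0,-6.4,-1],[-37,402,139,0,0,-6.4,-1],[-37,402,139,0,0,-6.4,-1]]' 80
python3 -m creep '[[0,0,-10,0,0,0,-1],[0,0,-20,0,0,0,-1],[0,0,-24,0,0,0,-1],[0,0,-24,0,0,0,-1],[0,0,-24,0,0,0,-1],[-8,0,-24,0,0,0,-1],[-16,0,-24,0,0,0,-1],[-26,0,-24,0,0,0,-1],[-45,0,-24,0,0,0,-1],[-60,0,-24,0,0,0,-1],[-60,0,-24,0,0,0,-1]]'
python3 - <<'E'
from h import *
q=(.489,-.2858,-.124)
w=L2W(q,-.035+.034,0)
go((.563,.117,.31,-.8),(w[0],w[1],.31,-7.1),(w[0],w[1],.25,-7.1))
E
```

```text
clock: 20.65
position: [0.5043, 0.1164, 0.1641]
tcp_rot: [0.02, 3.14, 0.0]
force: [-0.3, -1.3, 7.0]
width: 0.0193
grip_force: 77.8
clock: 22.02
position: [0.5646, 0.1156, 0.1869]
tcp_rot: [-0.021, -3.141, -0.0]
force: [0.9, -0.6, -1.5]
width: 0.0191
grip_force: 77.8
t 22.02 pos [0.5646 0.1156 0.1869] F [ 0.9 -0.6 -1.5] w 0.0191 g 77.8
R [[-1.0, 0.013, -0.0], [0.013, 1.0, 0.0], [0.0, 0.0, -1.0]] q [ 0.09  0.47  1.73  0.    0.94 -1.47]
(0.563, 0.117, 0.31, -0.8) [1.6, 1.4, -123.1] [0.0, -0.0, 0.0]
(np.float64(0.48800767815415685), np.float64(-0.285676317526454), 0.31, -7.1) [71.3, -402.2, -123.1] [0.0, -0.0, 6.3]
(np.float64(0.48800767815415685), np.float64(-0.285676317526454), 0.25, -7.1) [71.3, -402.2, -63.1] [0.0, -0.0, 6.3]
```

```bash
python3 -m creep '[[0,0,-55,0,0,0,-1],[0,0,-110,0,0,0,-1],[0,-40,-122,0,0,0,-1],[0,-95,-122,0,0,1,-1],[0,-150,-122,0,0,2,-1],[0,-205,-122,0,0,3,-1],[5,-260,-122,0,0,3.5,-1],[10,-315,-122,0,0,4,-1],[30,-365,-122,0,0,5,-1],[72,-403,-110,0,0,6,-1],[72,-403,-90,0,0,6.3,-1],[72,-403,-63,0,0,6.3,-1],[72,-403,-63,0,0,6.3,-1],[72,-403,-63,0,0,6.3,-1]]'
python3 - <<'E'
from h import *
for c in ['top','scene']:
    p=eyes.camera(c);q=tote(p,(.489,-.286));held(p,q)
    if c=='top': held(p,(.4887,-.2838,-.1242))
p=eyes.camera('wrist');save(p,'w4')
go((.4866,-.2865,.158,-7.1))
E
```

```text
clock: 23.78
position: [0.4868, -0.2863, 0.2512]
tcp_rot: [0.192, 3.135, -0.001]
force: [-0.3, 0.0, -2.0]
width: 0.0193
grip_force: 78.3
tote [ 0.4885 -0.2846 -0.1218] n 3122 cost/n 4.46 ext [[-187.0, -65.0], [186.0, 67.0]]
tcp local [-1.4 -2. ] plate top n 145 z -0.0015 lx [-37.9 -33.2 -28.4] ly [17.6 55.4]
  slope deg 0.26
tcp local [-1.4 -2.7] plate top n 145 z -0.0015 lx [-38.  -33.4 -28.6] ly [16.7 54.5]
  slope deg 0.13
tote [ 0.4889 -0.2892 -0.1076] n 2560 cost/n 5.26 ext [[-188.0, -67.0], [189.0, 68.0]]
tcp local [-2.2  2.6] plate top n 71 z -0.0025 lx [-37.5 -31.7 -26.6] ly [35.3 56.9]
  slope deg 0.65
t 23.93 pos [ 0.4869 -0.2863  0.2513] F [ 0.3 -0.3 -1.7] w 0.0194 g 78.3
R [[-0.992, 0.122, 0.001], [0.122, 0.992, -0.001], [-0.001, -0.001, -1.0]] q [-0.65  0.38  1.68  0.    1.07 -2.1 ]
(0.4866, -0.2865, 0.158, -7.1) [0.4, -0.1, 93.3] [-0.0, 0.1, 0.1]
```

```bash
python3 -m creep '[[1.5,0,30,0,0,0,-1],[1.5,0,60,0,0,0,-1],[1.5,0,76,0,0,0,-1],[1.5,0,84,0,0,0,-1],[1.5,0,89,0,0,0,-1],[1.5,0,93,0,0,0,-1],[1.5,0,98,0,0,0,-1],[1.5,0,98,0,0,0,-1]]'
```

```text
clock: 24.92
position: [0.4851, -0.2862, 0.1521]
tcp_rot: [-0.193, -3.136, -0.0]
force: [-0.3, 0.8, -2.2]
width: 0.0188
grip_force: 78.5
```

```bash
python3 -m creep '[[0,0,8,0,0,0,-1],[0,0,16,0,0,0,-1],[0,0,24,0,0,0,-1],[0,0,32,0,0,0,-1],[0,0,38,0,0,0,-1],[0,0,43,0,0,0,-1],[0,0,46,0,0,0,-1],[0,0,48,0,0,0,-1],[0,0,50,0,0,0,-1],[0,0,50,0,0,0,-1]]'
```

```text
clock: 26.18
position: [0.4861, -0.2864, 0.1041]
tcp_rot: [0.193, 3.133, -0.002]
force: [0.5, 3.3, 14.6]
width: 0.0191
grip_force: 81.1
```

Seated (14.6 N at the same height). Release, check, next yellow.

```bash
python3 -m creep '[[0,0,1,0,0,0,-1],[0,0,-2,0,0,0,-0.4],[0,0,-2,0,0,0,0],[0,0,-2,0,0,0,0.4],[0,0,-2,0,0,0,0.4],[0,0,-40,0,0,0,0.4],[0,0,-100,0,0,0,0.4],[0,0,-160,0,0,0,0.4],[0,0,-200,0,0,0,0.4]]'
python3 - <<'E'
from h import *
p=eyes.camera('top');q=tote(p,(.489,-.286))
rg=eyes.regions_of('jig1_centre',p)
if rg: K=cloud(p,rg[0]['pixels']); K=K[abs(K[:,1]+.28)<.1]; print(len(K),np.round(np.percentile(K[:,2],[50,90,98]),4))
go((.506,.2435,.28,-.7),(.506,.2435,.163,-.7))
E
```

```text
clock: 27.3
position: [0.4852, -0.2863, 0.3051]
tcp_rot: [0.193, 3.134, -0.002]
force: [-0.1, -0.6, -0.4]
width: 0.0598
grip_force: 0.0
tote [ 0.4883 -0.2846 -0.1253] n 3466 cost/n 4.38 ext [[-187.0, -65.0], [187.0, 67.0]]
944 [0.1379 0.1509 0.1534]
t 27.4 pos [ 0.486  -0.2868  0.3066] F [ 0.7 -0.5 -0.9] w 0.0595 g 0.0
R [[-0.992, 0.123, 0.006], [0.123, 0.992, -0.004], [-0.006, -0.004, -1.0]] q [-0.65  0.33  1.61  0.    1.19 -2.1 ]
(0.506, 0.2435, 0.28, -0.7) [45.3, 528.9, 24.4] [-0.2, 0.3, -6.3]
(0.506, 0.2435, 0.163, -0.7) [46.1, 529.3, 141.4] [-0.2, 0.3, -6.3]
```

```bash
python3 -m creep '[[5,58,0,0,0,-1,0.4],[10,116,0,0,0,-2,0.4],[15,174,0,0,0,-3,0.4],[20,232,0,0,0,-4,0.4],[25,290,0,0,0,-5,0.4],[30,348,0,0,0,-6.3,0.4],[35,407,0,0,0,-6.3,0.4],[40,467,10,0,0,-6.3,0.4],[45,528,22,0,0,-6.3,0.4],[45,528,30,0,0,-6.3,0.4],[45,528,80,0,0,-6.3,0.4],[45,528,120,0,0,-6.3,0.4],[45,528,139,0,0,-6.3,0.4],[45,528,139,0,0,-6.3,0.4],[45,528,139,0,0,-6.3,-1],[45,528,139,0,0,-6.3,-1],[45,528,139,0,0,-6.3,-1],[45,528,139,0,0,-6.3,-1],[45,528,139,0,0,-6.3,-1],[45,528,139,0,0,-6.3,-1]]' 80
python3 -m creep '[[0,0,-10,0,0,0,-1],[0,0,-20,0,0,0,-1],[0,0,-24,0,0,0,-1],[0,0,-24,0,0,0,-1],[0,0,-24,0,0,0,-1],[-8,0,-24,0,0,0,-1],[-16,0,-24,0,0,0,-1],[-26,0,-24,0,0,0,-1],[-45,0,-24,0,0,0,-1],[-60,0,-24,0,0,0,-1],[-60,0,-24,0,0,0,-1]]'
python3 - <<'E'
from h import *
go((.555,-.295,.31,-7.1),(.555,-.295,.25,-7.1))
E
```

```text
clock: 29.9
position: [0.5056, 0.2434, 0.1643]
tcp_rot: [0.02, 3.14, 0.001]
force: [1.5, -1.2, 7.1]
width: 0.0193
grip_force: 78.0
clock: 31.28
position: [0.566, 0.2424, 0.1869]
tcp_rot: [-0.021, -3.141, -0.0]
force: [-0.2, 0.1, -1.0]
width: 0.019
grip_force: 78.0
t 31.27 pos [0.566  0.2424 0.1869] F [-0.2  0.1 -1. ] w 0.019 g 78.0
R [[-1.0, 0.014, -0.0], [0.014, 1.0, 0.0], [0.0, 0.0, -1.0]] q [ 0.3   0.52  1.63  0.    0.99 -1.26]
(0.555, -0.295, 0.31, -7.1) [3.7, -537.5, -123.1] [0.0, -0.0, 6.3]
(0.555, -0.295, 0.25, -7.1) [3.7, -537.5, -63.1] [0.0, -0.0, 6.3]
```

```bash
python3 -m creep '[[0,0,-55,0,0,0,-1],[0,0,-110,0,0,0,-1],[0,-40,-122,0,0,0,-1],[0,-95,-122,0,0,1,-1],[0,-150,-122,0,0,2,-1],[0,-205,-122,0,0,3,-1],[0,-260,-122,0,0,3.5,-1],[0,-315,-122,0,0,4,-1],[0,-370,-122,0,0,5,-1],[0,-425,-122,0,0,5.5,-1],[0,-480,-122,0,0,6,-1],[4,-538,-122,0,0,6.3,-1],[4,-538,-90,0,0,6.3,-1],[4,-538,-63,0,0,6.3,-1],[4,-538,-63,0,0,6.3,-1],[4,-538,-63,0,0,6.3,-1]]'
python3 - <<'E'
from h import *
p=eyes.camera('top');save(p,'t5');q=tote(p,(.489,-.286));held(p,q);held(p,(.4887,-.2838,-.1242))
p=eyes.camera('scene');tote(p,(.489,-.288))
S()
E
```

```text
clock: 33.28
position: [0.5545, -0.2952, 0.2515]
tcp_rot: [0.192, 3.135, -0.001]
force: [-0.8, -0.4, -2.3]
width: 0.0189
grip_force: 78.6
tote [ 0.4892 -0.286  -0.1135] n 2564 cost/n 4.44 ext [[-179.0, -64.0], [186.0, 69.0]]
tcp local [66.1 -1.8] plate top n 144 z -0.0019 lx [31.6 36.5 41.3] ly [20.2 56.3]
  slope deg 0.04
tcp local [66.8 -3.2] plate top n 144 z -0.0019 lx [31.9 36.8 41.6] ly [18.5 54.5]
  slope deg -0.53
tote [ 0.4886 -0.2903 -0.1012] n 2484 cost/n 6.82 ext [[-189.0, -67.0], [188.0, 71.0]]
t 33.38 pos [ 0.5546 -0.2953  0.2518] F [ 0.5 -0.7 -1.6] w 0.0194 g 78.6
R [[-0.992, 0.122, 0.002], [0.122, 0.992, -0.001], [-0.002, -0.001, -1.0]] q [-0.59  0.48  1.53  0.    1.14 -2.04]
```

```bash
python3 -m creep '[[1.7,0,30,0,0,0,-1],[1.7,0,60,0,0,0,-1],[1.7,0,76,0,0,0,-1],[1.7,0,84,0,0,0,-1],[1.7,0,89,0,0,0,-1],[1.7,0,93,0,0,0,-1],[1.7,0,98,0,0,0,-1],[1.7,0,98,0,0,0,-1]]'
```

```text
clock: 34.38
position: [0.5599, -0.2992, 0.163]
tcp_rot: [0.193, 3.112, -0.018]
force: [14.4, -5.6, 54.6]
width: 0.0187
grip_force: 97.8
```

```bash
python3 -m creep '[[0,0,-10,0,0,0,-1],[0,0,-22,0,0,0,-1],[0,0,-22,0,0,0,-1],[0,0,-22,0,0,0,-1]]'
python3 - <<'E'
from h import *
p=eyes.camera('wrist');save(p,'w5')
p=eyes.camera('top');tote(p,(.489,-.286));held(p,(.4887,-.2838,-.1242))
im=p['frame'][180:430,400:600,::-1];cv2.imwrite('pics/t6.png',cv2.resize(im,(480,600)))
S()
E
```

```text
clock: 34.88
position: [0.5523, -0.295, 0.1736]
tcp_rot: [-0.193, -3.135, -0.001]
force: [0.5, 0.1, -2.4]
width: 0.019
grip_force: 82.8
tote [ 0.4679 -0.2932 -0.116 ] n 1732 cost/n 2.64 ext [[-171.0, -49.0], [187.0, 71.0]]
tcp local [64.5 -3.2] plate top n 128 z 0.003 lx [31.7 36.8 42. ] ly [20.3 54. ]
  slope deg 0.87
t 34.98 pos [ 0.5523 -0.295   0.1735] F [-0.1 -0.7 -2.2] w 0.0189 g 82.8
R [[-0.992, 0.123, -0.001], [0.123, 0.992, 0.001], [0.001, 0.001, -1.0]] q [-0.6   0.55  1.62  0.    0.97 -2.04]
```

View pics/w5.png

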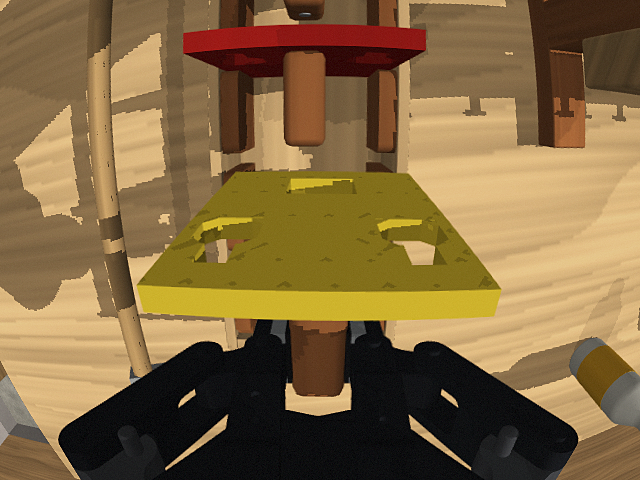

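View pics/t6.png

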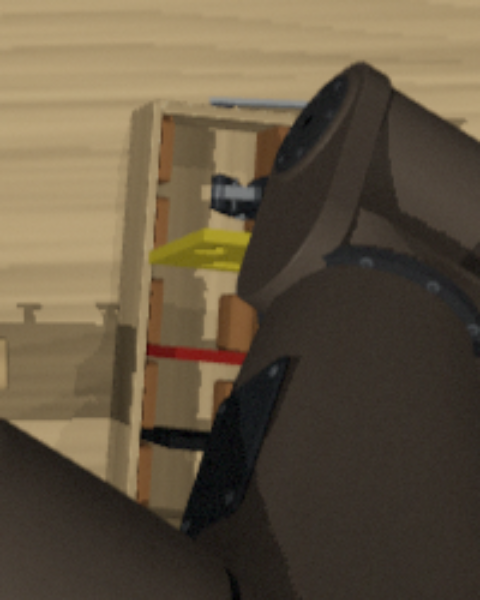

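The top crop shows the box has been knocked: yellow's lower edge no longer stands over its slot (batten gap at row ~190 vs plate). Wrist view agrees (box ~8 mm to −y). Back off clear and re-measure.

```bash
python3 -m creep '[[0,0,-50,0,0,0,-1],[0,0,-100,0,0,0,-1],[0,0,-125,0,0,0,-1],[0,50,-125,0,0,0,-1],[0,110,-125,0,0,0,-1],[0,170,-125,0,0,0,-1],[0,230,-125,0,0,0,-1],[0,250,-125,0,0,0,-1],[0,250,-125,0,0,0,-1],[0,250,-125,0,0,0,-1]]'
sed -i "s/loss='soft_l1',f_scale=2.0/loss='cauchy',f_scale=1.5/" h.py
python3 - <<'E'
from h import *
for c in ['top','scene']:
    p=eyes.camera(c);q=tote(p,(.489,-.29));bail(p,q)
    if c=='top': 
        im=p['frame'][180:430,400:600,::-1].copy();cv2.imwrite('pics/t7.png',cv2.resize(im,(480,600)))
    s=status.state();T=np.array(s['position']);rg=eyes.regions_of('jig2_centre',p)
    if rg:
        K=cloud(p,rg[0]['pixels']); R=Ro.from_rotvec(s['tcp_rot']).as_matrix(); L=(K-T)@R*1000
        L=L[(abs(L[:,0]-32)<18)&(abs(L[:,1])<62)]; F=L
        print('yel in tool',len(L),np.round(np.percentile(L,[2,50,98],axis=0),1).tolist())
        for z0 in range(-50,100,15):
            f=L[(L[:,2]>z0)&(L[:,2]<z0+15)]
            if len(f)>8: print(z0,len(f),np.round(np.percentile(f[:,0],[10,50,90]),1))
S()
E
```

```text
clock: 36.22
position: [0.5832, -0.0481, 0.299]
tcp_rot: [-0.194, -3.135, 0.0]
force: [-0.8, -0.7, -1.5]
width: 0.0191
grip_force: 82.8
tote [ 0.4684 -0.285  -0.1161] n 2346 cost/n 1.29 ext [[-188.0, -70.0], [188.0, 57.0]]
bail n 1346 ang 1.168 ly -0.1315 ztop 0.116
yel in tool 658 [[26.1, -50.8, -52.2], [34.8, -12.9, -15.1], [43.1, 58.3, 73.1]]
-50 159 [27.2 31.5 33.3]
-35 69 [33.4 34.3 35. ]
-20 48 [34.9 35.6 36.3]
-5 100 [33.2 36.6 37.7]
10 73 [37.8 38.6 39.6]
25 59 [39.2 40.  40.8]
40 35 [40.6 41.5 42. ]
55 16 [37.1 42.5 43.1]
70 14 [39.3 43.7 44.8]
tote [ 0.4676 -0.2934 -0.1043] n 2190 cost/n 1.66 ext [[-188.0, -67.0], [189.0, 68.0]]
bail n 910 ang 1.16 ly -0.1259 ztop 0.1142
yel in tool 1129 [[22.1, -52.2, -49.5], [31.4, 31.5, 37.6], [41.1, 54.6, 88.7]]
-50 97 [21.6 23.  30.1]
-35 53 [23.5 24.3 28.9]
-20 41 [24.7 25.9 32.9]
-5 114 [26.7 29.8 35.6]
10 133 [27.7 28.5 30.1]
25 134 [29.1 30.1 31.5]
40 100 [30.3 31.4 32.8]
55 107 [31.6 33.  34.9]
70 253 [33.7 34.9 40.3]
85 79 [34.7 35.4 36.7]
t 36.42 pos [ 0.5831 -0.0482  0.2992] F [ 1.  -0.1 -1.8] w 0.0191 g 82.8
R [[-0.992, 0.124, -0.0], [0.124, 0.992, 0.0], [0.0, 0.0, -1.0]] q [-0.2   0.37  1.57  0.    1.2  -1.64]
```

View pics/t7.png

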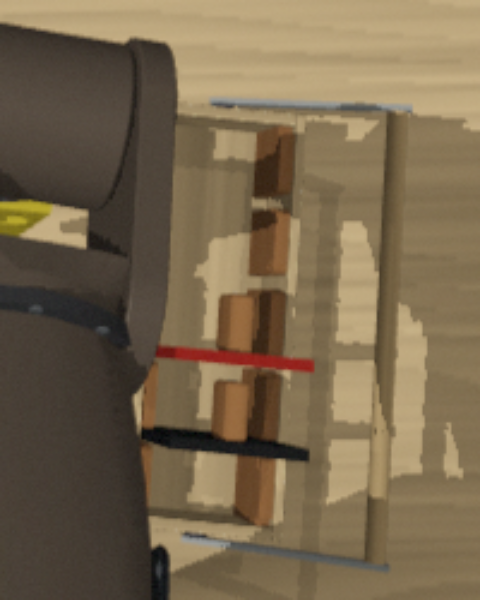

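```bash
python3 -m creep '[[0,60,0,0,-2,0,-1],[0,120,0,0,-4,0,-1],[0,180,0,0,-5.5,0,-1],[0,210,0,0,-5.5,0,-1],[0,210,0,0,-5.5,0,-1],[0,210,0,0,-5.5,0,-1]]'
python3 - <<'E'
from h import *
qs=[]
for c in ['top','scene']:
    p=eyes.camera(c);q=tote(p,(.470,-.29));qs.append(q);bail(p,q)
    s=status.state();T=np.array(s['position']);rg=eyes.regions_of('jig2_centre',p)
    a=np.radians(-7.1);B=np.stack([[-np.cos(a),-np.sin(a),0],[-np.sin(a),np.cos(a),0],[0,0,-1]],1)
    if rg:
        K=cloud(p,rg[0]['pixels']); L=(K-T)@B*1000; L=L[(abs(L[:,0]-32)<14)&(abs(L[:,1])<62)]
        print('z98/2',np.percentile(L[:,2],[2,98]).round(1),'y',np.percentile(L[:,1],[1,99]).round(1))
        for z0 in (-55,-40,-25,10,40,70):
            f=L[(L[:,2]>z0)&(L[:,2]<z0+15)]
            if len(f)>8: print(z0,len(f),np.round(np.percentile(f[:,0],[10,50,90]),1))
    for n,lx in ((1,-.035),(4,-.105)):
        rg=eyes.regions_of(f'jig{n}_centre',p)
        if rg:
            K=cloud(p,rg[0]['pixels']);K=K[(abs(K[:,2]-.150)<.005)]
            if len(K): c_,s_=np.cos(q[2]),np.sin(q[2]);d=K[:,:2]-q[:2];print('jig',n,len(K),np.round(np.percentile(d@[c_,s_],[5,50,95])*1000,1),np.round(np.percentile(d@[-s_,c_],[2,98])*1000,1))
S()
E
```

```text
clock: 37.17
position: [0.609, 0.1605, 0.2992]
tcp_rot: [0.188, 3.04, -0.009]
force: [-0.4, -0.0, -1.9]
width: 0.0189
grip_force: 82.5
tote [ 0.468  -0.2882 -0.1212] n 3700 cost/n 1.35 ext [[-186.0, -67.0], [186.0, 66.0]]
bail n 1347 ang 1.159 ly -0.1281 ztop 0.1158
jig 1 309 [-36.6 -32.  -27.6] [-53.5  53. ]
jig 4 302 [-106.3 -101.8  -97.3] [-50.5  53.1]
tote [ 0.4679 -0.2935 -0.1097] n 2458 cost/n 1.57 ext [[-188.0, -67.0], [189.0, 68.0]]
bail n 911 ang 1.159 ly -0.1255 ztop 0.1142
z98/2 [-43.2  91.6] y [-53.9  53. ]
-55 36 [25.9 27.8 32.3]
-40 37 [19.  22.2 27. ]
10 209 [26.1 27.1 30.1]
40 193 [26.1 26.9 28. ]
70 323 [26.2 27.2 31.6]
jig 1 215 [-36.2 -30.6 -26.2] [-51.8  54.2]
jig 4 208 [-106.7 -100.5  -96.2] [-47.7  56.6]
t 37.58 pos [0.609  0.1609 0.2994] F [-0.5  0.2 -1.5] w 0.0189 g 82.5
R [[-0.988, 0.123, 0.095], [0.123, 0.992, -0.012], [-0.096, 0.0, -0.995]] q [ 0.16  0.41  1.51 -0.03  1.13 -1.27]
```

Run:
```python
from h import *
s=S();R=Ro.from_rotvec(s['tcp_rot']).as_matrix();p=np.array(s['position'])
for t in [(.60,.1,.32),(.57,-.15,.32),(.5347,-.2991,.26)]: print(t,np.round(R.T@(np.array(t)-p)*1000,1))
```

```text
t 37.58 pos [0.609  0.1609 0.2994] F [-0.5  0.2 -1.5] w 0.0189 g 82.5
R [[-0.988, 0.123, 0.095], [0.123, 0.992, -0.012], [-0.096, 0.0, -0.995]] q [ 0.16  0.41  1.51 -0.03  1.13 -1.27]
(0.6, 0.1, 0.32) [ -0.6 -61.6 -20.7]
(0.57, -0.15, 0.32) [  -1.6 -313.4  -20.6]
(0.5347, -0.2991, 0.26) [  20.7 -465.7   37.5]
```

```bash
python3 -m creep '[[0,-60,-20,0,0,0,-1],[0,-120,-20,0,0,0,-1],[0,-180,-20,0,0,0,-1],[0,-240,-20,0,0,0,-1],[0,-300,-20,0,0,0,-1],[5,-360,-20,0,0,0,-1],[15,-420,-10,0,0,0,-1],[20.7,-465.7,10,0,0,0,-1],[20.7,-465.7,37.5,0,0,0,-1],[20.7,-465.7,37.5,0,0,0,-1],[20.7,-465.7,37.5,0,0,0,-1]]'
python3 - <<'E'
from h import *
p=eyes.camera('top');held(p,(.468,-.2882,-.122))
p=eyes.camera('scene');held(p,(.4679,-.2935,-.1097))
s=S();R=Ro.from_rotvec(s['tcp_rot']).as_matrix();q=np.array(s['position'])
for t in [(.5347,-.2991,.18),(.5347,-.2991,.160)]: print(t,np.round(R.T@(np.array(t)-q)*1000,1))
E
```

```text
clock: 38.95
position: [0.5353, -0.2985, 0.261]
tcp_rot: [0.186, 3.039, -0.01]
force: [0.9, 0.4, -1.5]
width: 0.0194
grip_force: 82.3
tcp local [68.2 -1.9] plate top n 175 z -0.0002 lx [31.6 36.5 41. ] ly [11.8 54.9]
  slope deg -0.85
tcp local [67.7  2.6] plate top n 76 z -0.0013 lx [32.3 39.1 43.5] ly [37.4 56.7]
  slope deg -2.3
t 39.05 pos [ 0.5354 -0.2983  0.2613] F [-0.  -1.  -1.3] w 0.0189 g 82.3
R [[-0.988, 0.122, 0.097], [0.121, 0.993, -0.013], [-0.098, -0.001, -0.995]] q [-0.64  0.41  1.61  0.06  1.03 -2.11]
(0.5347, -0.2991, 0.18) [ 8.6 -0.8 80.9]
(0.5347, -0.2991, 0.16) [ 10.5  -0.8 100.8]
```

```bash
python3 -m creep '[[3,-0.8,30,0,0,0,-1],[6.5,-0.8,60,0,0,0,-1],[9,-0.8,81,0,0,0,-1],[9.8,-0.8,90,0,0,0,-1],[10.1,-0.8,93,0,0,0,-1],[10.4,-0.8,96,0,0,0,-1],[10.7,-0.8,99,0,0,0,-1],[10.7,-0.8,99,0,0,0,-1]]'
```

```text
clock: 40.05
position: [0.5337, -0.2993, 0.1605]
tcp_rot: [0.187, 3.04, -0.009]
force: [0.4, -0.2, -1.2]
width: 0.0192
grip_force: 82.5
```

```bash
python3 -m creep '[[0.4,0,4,0,0,0,-1],[0.8,0,8,0,0,0,-1],[1.2,0,12,0,0,0,-1],[1.2,0,12,0,0,0,-1]]'
```

```text
clock: 40.55
position: [0.5335, -0.2993, 0.1479]
tcp_rot: [0.187, 3.041, -0.008]
force: [-0.1, -0.4, -2.9]
width: 0.0191
grip_force: 82.5
```

In the slot without force. Push home.

```bash
python3 -m creep '[[0.8,0,8,0,0,0,-1],[1.6,0,16,0,0,0,-1],[2.4,0,24,0,0,0,-1],[3.2,0,32,0,0,0,-1],[3.7,0,38,0,0,0,-1],[4.1,0,42,0,0,0,-1],[4.3,0,44,0,0,0,-1],[4.5,0,46,0,0,0,-1],[4.5,0,46,0,0,0,-1]]'
```

```text
clock: 41.68
position: [0.5347, -0.2996, 0.1035]
tcp_rot: [0.187, 3.037, -0.011]
force: [3.3, 2.4, 6.2]
width: 0.0192
grip_force: 83.9
```

```bash
python3 -m creep '[[0.2,0,2,0,0,0,-1],[0.3,0,3,0,0,0,-1],[0.3,0,3,0,0,0,-1]]'
python3 -m creep '[[0,0,-2,0,0,0,-0.4],[0,0,-2,0,0,0,0],[0,0,-2,0,0,0,0.4],[0,0,-2,0,0,0,0.4],[-4,0,-40,0,0,0,0.4],[-10,0,-100,0,2.7,0,0.4],[-16,0,-160,0,5.5,0,0.4],[-20,0,-200,0,5.5,0,0.4],[-20,0,-200,0,5.5,0,0.4]]'
python3 - <<'E'
from h import *
for c in ['top','scene']:
    p=eyes.camera(c);tote(p,(.468,-.29))
    for n in (2,1,4):
        rg=eyes.regions_of(f'jig{n}_centre',p)
        if rg: K=cloud(p,rg[0]['pixels']); K=K[abs(K[:,1]+.28)<.1]; print(n,len(K),np.round(np.percentile(K[:,2],[50,90,98]),4)) if len(K) else 0
go((.507,.3705,.29,-.7),(.507,.3705,.163,-.7))
E
```

```text
clock: 42.05
position: [0.5357, -0.2996, 0.1031]
tcp_rot: [0.186, 3.034, -0.013]
force: [-0.0, 8.7, 30.3]
width: 0.019
grip_force: 87.5
clock: 43.18
position: [0.535, -0.2999, 0.3032]
tcp_rot: [0.193, 3.131, -0.004]
force: [0.3, 1.2, -0.1]
width: 0.0596
grip_force: 0.0
tote [ 0.468  -0.2891 -0.118 ] n 3143 cost/n 1.41 ext [[-179.0, -65.0], [187.0, 67.0]]
2 821 [0.1394 0.1512 0.1534]
1 767 [0.1402 0.1512 0.1532]
4 906 [0.1377 0.1507 0.1536]
tote [ 0.4679 -0.2945 -0.1072] n 2389 cost/n 1.7 ext [[-188.0, -67.0], [189.0, 69.0]]
2 1476 [0.1212 0.1484 0.1505]
1 1340 [0.1248 0.1485 0.1504]
4 1302 [0.1239 0.1484 0.1507]
t 43.58 pos [ 0.5342 -0.2994  0.2992] F [-0.8 -0.2  0.7] w 0.0595 g 0.0
R [[-0.992, 0.123, -0.001], [0.123, 0.992, 0.001], [0.001, 0.001, -1.0]] q [-0.62  0.42  1.5   0.    1.23 -2.07]
(0.507, 0.3705, 0.29, -0.7) [109.2, 661.5, 9.9] [0.1, -0.1, -6.3]
(0.507, 0.3705, 0.163, -0.7) [109.0, 661.4, 136.9] [0.1, -0.1, -6.3]
```

```bash
python3 -m creep '[[9,58,0,0,0,-1,0.4],[18,116,0,0,0,-2,0.4],[28,174,0,0,0,-3,0.4],[38,232,0,0,0,-4,0.4],[47,290,0,0,0,-5,0.4],[57,348,0,0,0,-6.3,0.4],[66,407,0,0,0,-6.3,0.4],[76,467,0,0,0,-6.3,0.4],[86,525,0,0,0,-6.3,0.4],[96,585,0,0,0,-6.3,0.4],[104,635,5,0,0,-6.3,0.4],[109,661,10,0,0,-6.3,0.4],[109,661,40,0,0,-6.3,0.4],[109,661,90,0,0,-6.3,0.4],[109,661,125,0,0,-6.3,0.4],[109,661,137,0,0,-6.3,0.4],[109,661,137,0,0,-6.3,0.4]]'
python3 -m creep '[[0,0,0,0,0,0,-1],[0,0,0,0,0,0,-1],[0,0,0,0,0,0,-1],[0,0,0,0,0,0,-1],[0,0,0,0,0,0,-1],[0,0,0,0,0,0,-1]]' 80
python3 -m creep '[[0,0,-10,0,0,0,-1],[0,0,-20,0,0,0,-1],[0,0,-24,0,0,0,-1],[0,0,-24,0,0,0,-1],[0,0,-24,0,0,0,-1],[-8,0,-24,0,0,0,-1],[-16,0,-24,0,0,0,-1],[-26,0,-24,0,0,0,-1],[-45,0,-24,0,0,0,-1],[-60,0,-24,0,0,0,-1],[-60,0,-24,0,0,0,-1]]'
python3 - <<'E'
from h import *
p=eyes.camera('top');q=tote(p,(.468,-.29))
go((.602,-.3075,.31,-7),(.602,-.3075,.25,-7))
E
```

```text
clock: 45.7
position: [0.5073, 0.37, 0.1631]
tcp_rot: [-0.021, -3.141, 0.0]
force: [0.3, 0.2, 0.0]
width: 0.0597
grip_force: 0.0
clock: 46.45
position: [0.5077, 0.371, 0.1646]
tcp_rot: [0.021, 3.139, 0.004]
force: [0.8, 4.2, 2.0]
width: 0.0195
grip_force: 77.6
clock: 47.82
position: [0.5681, 0.3689, 0.1867]
tcp_rot: [-0.022, -3.141, 0.0]
force: [-0.2, 0.2, -2.4]
width: 0.0194
grip_force: 78.0
tote [ 0.468  -0.2886 -0.1199] n 3653 cost/n 1.39 ext [[-187.0, -66.0], [187.0, 66.0]]
t 47.88 pos [0.5673 0.369  0.1867] F [-0.1 -0.3 -1.4] w 0.0188 g 78.0
R [[-1.0, 0.014, -0.001], [0.014, 1.0, -0.0], [0.001, -0.0, -1.0]] q [ 0.48  0.61  1.47  0.    1.07 -1.08]
(0.602, -0.3075, 0.31, -7) [-43.7, -675.9, -123.2] [-0.0, -0.0, 6.2]
(0.602, -0.3075, 0.25, -7) [-43.8, -675.9, -63.2] [-0.0, -0.0, 6.2]
```

```bash
python3 -m creep '[[0,0,-55,0,0,0,-1],[0,0,-110,0,0,0,-1],[0,-40,-122,0,0,0,-1],[-3,-95,-122,0,0,1,-1],[-6,-150,-122,0,0,2,-1],[-10,-205,-122,0,0,3,-1],[-14,-260,-122,0,0,3.5,-1],[-18,-315,-122,0,0,4,-1],[-22,-370,-122,0,0,5,-1],[-26,-425,-122,0,0,5.5,-1],[-30,-480,-122,0,0,6,-1],[-35,-540,-122,0,0,6.2,-1],[-40,-600,-122,0,0,6.2,-1],[-44,-660,-122,0,0,6.2,-1],[-44,-676,-110,0,0,6.2,-1],[-44,-676,-63,0,0,6.2,-1],[-44,-676,-63,0,0,6.2,-1],[-44,-676,-63,0,0,6.2,-1]]'
python3 - <<'E'
from h import *
p=eyes.camera('top');tote(p,(.468,-.29));held(p,(.468,-.2882,-.122))
im=p['frame'];
p=eyes.camera('scene');tote(p,(.468,-.29));held(p,(.4679,-.2935,-.1097))
S()
E
```

```text
clock: 50.12
position: [0.6029, -0.3067, 0.2517]
tcp_rot: [0.189, 3.135, -0.001]
force: [0.0, -1.0, -2.4]
width: 0.0192
grip_force: 78.5
tote [ 0.4673 -0.2913 -0.1124] n 2084 cost/n 1.25 ext [[-177.0, -61.0], [180.0, 70.0]]
tcp local [136.3  -2.1] plate top n 136 z -0.0026 lx [103.2 107.9 112.9] ly [20.9 55.5]
  slope deg 0.12
tote [ 0.468  -0.2945 -0.1082] n 2280 cost/n 1.72 ext [[-188.0, -67.0], [189.0, 69.0]]
tcp local [135.8   1.4] plate top n 78 z -0.003 lx [103.4 109.5 113.6] ly [32.4 56.2]
  slope deg 2.24
t 50.23 pos [ 0.6031 -0.307   0.2522] F [ 0.3  0.5 -2.3] w 0.019 g 78.5
R [[-0.993, 0.12, 0.002], [0.12, 0.993, -0.001], [-0.003, -0.001, -1.0]] q [-0.57  0.55  1.4   0.    1.19 -2.02]
```

```bash
python3 -m creep '[[2,-1,30,0,0,0,-1],[2,-1,60,0,0,0,-1],[2,-1,76,0,0,0,-1],[2,-1,82,0,0,0,-1],[2,-1,86,0,0,0,-1],[2,-1,89,0,0,0,-1],[2,-1,92,0,0,0,-1],[2,-1,92,0,0,0,-1]]'
```

```text
clock: 51.22
position: [0.6003, -0.3081, 0.1581]
tcp_rot: [0.19, 3.136, 0.0]
force: [0.2, 0.6, -2.6]
width: 0.0191
grip_force: 78.7
```

```bash
python3 -m creep '[[0,0,4,0,0,0,-1],[0,0,8,0,0,0,-1],[0,0,8,0,0,0,-1]]'
```

```text
clock: 51.6
position: [0.6001, -0.308, 0.1496]
tcp_rot: [-0.19, -3.135, -0.001]
force: [-0.6, -0.0, -2.6]
width: 0.019
grip_force: 78.7
```

```bash
python3 -m creep '[[0,0,8,0,0,0,-1],[0,0,16,0,0,0,-1],[0,0,24,0,0,0,-1],[0,0,32,0,0,0,-1],[0,0,38,0,0,0,-1],[0,0,42,0,0,0,-1],[0,0,45,0,0,0,-1],[0,0,47,0,0,0,-1],[0,0,48,0,0,0,-1],[0,0,48,0,0,0,-1]]'
```

```text
clock: 52.85
position: [0.6013, -0.3084, 0.1045]
tcp_rot: [0.191, 3.132, -0.002]
force: [-0.3, 2.1, 13.1]
width: 0.019
grip_force: 80.6
```

```bash
python3 -m creep '[[0,0,1.5,0,0,0,-1],[0,0,-2,0,0,0,-0.4],[0,0,-2,0,0,0,0],[0,0,-2,0,0,0,0.4],[0,0,-2,0,0,0,0.4],[0,0,-40,0,0,0,0.4],[0,0,-100,0,0,0,0.4],[0,0,-160,0,0,0,0.4],[0,0,-200,0,0,0,0.3],[0,60,-200,0,0,0,0.3],[0,120,-200,0,0,0,0.3],[0,180,-200,0,0,0,0.3],[0,240,-200,0,0,0,0.3],[0,240,-200,0,0,0,0.3]]'
python3 - <<'E'
from h import *
for c in ['top','scene']:
    p=eyes.camera(c);q=tote(p,(.468,-.29));bail(p,q)
    for n in (3,2,1,4):
        rg=eyes.regions_of(f'jig{n}_centre',p)
        if rg: K=cloud(p,rg[0]['pixels']); K=K[abs(K[:,1]+.28)<.1]; print(n,len(K),np.round(np.percentile(K[:,2],[50,90,98]),4)) if len(K) else 0
save(p,'sc8')
w=L2W((.468,-.291,-.121),0,-.1305);print(w)
go((w[0],w[1],.25,-7),(w[0],w[1],.087,-7))
E
```

```text
clock: 54.6
position: [0.6295, -0.0661, 0.3021]
tcp_rot: [-0.183, -3.136, -0.001]
force: [-0.4, -0.8, -0.1]
width: 0.0555
grip_force: 0.0
tote [ 0.4684 -0.2833 -0.1197] n 1922 cost/n 1.18 ext [[-189.0, -72.0], [188.0, 13.0]]
bail n 1344 ang 1.172 ly -0.133 ztop 0.1159
3 865 [0.1383 0.1512 0.1533]
2 801 [0.1403 0.1514 0.1536]
1 616 [0.1413 0.1514 0.1533]
4 800 [0.1395 0.1514 0.1536]
tote [ 0.4678 -0.2954 -0.1048] n 1511 cost/n 1.8 ext [[-93.0, -65.0], [189.0, 68.0]]
bail n 911 ang 1.155 ly -0.124 ztop 0.1141
3 1499 [0.1218 0.1485 0.1506]
2 1495 [0.1226 0.1487 0.1504]
4 151 [0.1387 0.1492 0.1506]
[ 0.452248   -0.42054584]
t 55.1 pos [ 0.6292 -0.0706  0.302 ] F [-0.4 -0.8  0.6] w 0.0555 g 0.0
R [[-0.993, 0.122, -0.0], [0.122, 0.993, 0.0], [0.0, 0.0, -1.0]] q [-0.22  0.45  1.44  0.    1.25 -1.66]
(np.float64(0.4522480032546316), np.float64(-0.42054583975772397), 0.25, -7) [133.0, -368.9, 52.0] [0.0, -0.0, -0.0]
(np.float64(0.4522480032546316), np.float64(-0.42054583975772397), 0.087, -7) [133.0, -368.9, 215.0] [0.0, -0.0, -0.0]
```

View pics/sc8.png

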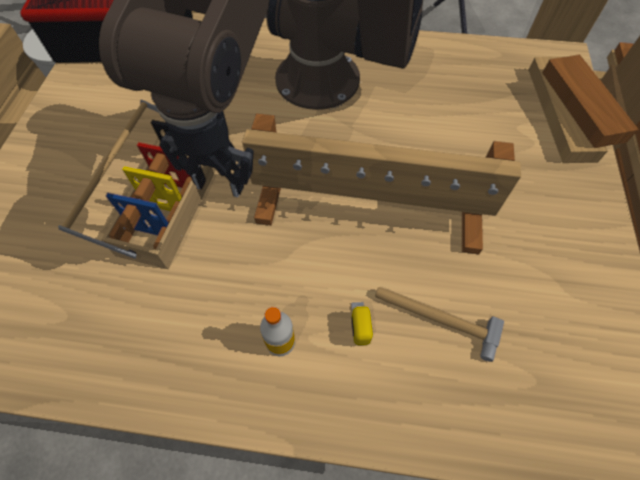

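All four jigs stand home (tops at 0.150), handle folded. Now to the bar.

```bash
python3 -m creep '[[20,-58,0,0,0,0,0.3],[40,-116,0,0,0,0,0.3],[60,-174,0,0,0,0,0.3],[80,-232,0,0,0,0,0.3],[105,-290,0,0,0,0,0.3],[125,-345,10,0,0,0,0.3],[133,-369,52,0,0,0,0.3],[133,-369,100,0,0,0,0.3],[133,-369,140,0,0,0,0.3],[133,-369,175,0,0,0,0.3],[133,-369,200,0,0,0,0.3],[133,-369,215,0,0,0,0.3],[133,-369,215,0,0,0,0.3],[133,-369,215,0,0,0,0.3]]' 60
python3 - <<'E'
from h import *
p=eyes.camera('wrist');save(p,'w9')
E
```

```text
clock: 56.85
position: [0.453, -0.4205, 0.0881]
tcp_rot: [0.19, 3.135, -0.002]
force: [0.6, -0.0, 0.2]
width: 0.0556
grip_force: 0.0
```

View pics/w9.png

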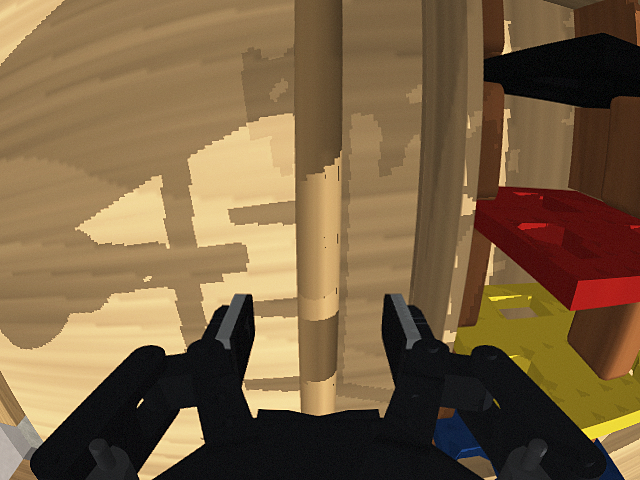

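Bar (cols 297–342) is centred between the pads. Grip and swing up.

```bash
python3 -m creep '[[0,0,0,0,0,0,-1],[0,0,0,0,0,0,-1],[0,0,0,0,0,0,-1],[0,0,0,0,0,0,-1],[0,0,0,0,0,0,-1],[0,0,0,0,0,0,-1]]' 60
python3 -m creep '[[0,2.8,-6.4,0,0,0,-1],[0,5.7,-12.8,0,0,0,-1],[0,12.7,-24.9,0,0,0,-1],[0,20.8,-36.3,0,0,0,-1],[0,30.1,-46.8,0,0,0,-1],[0,40.3,-56.4,0,0,0,-1],[0,51.5,-64.9,0,0,0,-1],[0,63.4,-72.2,0,0,0,-1],[0,76,-78.3,0,0,0,-1],[0,89.1,-83,0,0,0,-1],[0,102.7,-86.5,0,0,0,-1],[0,116.5,-88.6,0,0,0,-1],[0,124,-89.1,0,0,0,-1],[0,130.5,-89.3,0,0,0,-1],[0,130.5,-89.3,0,0,0,-1],[0,130.5,-89.3,0,0,0,-1]]'
python3 - <<'E'
from h import *
for c in ['top','scene']:
    p=eyes.camera(c);q=tote(p,(.468,-.29));bail(p,q)
S()
E
```

```text
clock: 57.65
position: [0.4528, -0.4206, 0.0877]
tcp_rot: [0.19, 3.135, -0.002]
force: [-1.4, -2.4, 6.1]
width: 0.014
grip_force: 58.4
clock: 59.65
position: [0.4695, -0.2914, 0.1786]
tcp_rot: [0.19, 3.132, -0.005]
force: [-1.1, -0.9, 17.4]
width: 0.014
grip_force: 65.0
tote [ 0.4676 -0.2911 -0.1098] n 2331 cost/n 1.02 ext [[-179.0, -64.0], [179.0, 70.0]]
bail n 760 ang -0.033 ly 0.0049 ztop 0.2048
tote [ 0.4678 -0.2949 -0.1148] n 2013 cost/n 1.74 ext [[-185.0, -64.0], [185.0, 69.0]]
bail n 935 ang -0.043 ly 0.0062 ztop 0.204
t 59.75 pos [ 0.4695 -0.2914  0.1785] F [-1.1 -0.3 18.1] w 0.0142 g 65.1
R [[-0.993, 0.121, 0.004], [0.121, 0.993, -0.003], [-0.004, -0.003, -1.0]] q [-0.67  0.45  1.8  -0.    0.89 -2.12]
```

```bash
python3 -m creep '[[0,0,-1,0,0,0,-0.6],[0,0,-1,0,0,0,-0.2],[0,0,-1,0,0,0,0.2],[0,0,-1,0,0,0,0.3],[0,0,-1,0,0,0,0.3],[0,0,-30,0,0,0,0.3],[0,0,-70,0,0,0,0.3],[0,0,-110,0,0,0,0.3],[0,50,-130,0,0,0,0.3],[0,110,-130,0,0,0,0.3],[0,170,-130,0,0,0,0.3],[0,230,-130,0,0,0,0.3],[0,290,-130,0,0,0,0.3],[0,350,-130,0,0,0,0.3],[0,350,-130,0,0,0,0.3],[0,350,-130,0,0,0,0.3]]'
python3 - <<'E'
from h import *
for c in ['top','scene']:
    p=eyes.camera(c);q=tote(p,(.468,-.29));bail(p,q)
    for n in (3,2,1,4):
        rg=eyes.regions_of(f'jig{n}_centre',p)
        if rg: K=cloud(p,rg[0]['pixels']); K=K[abs(K[:,1]+.28)<.1]; print(n,len(K),np.round(np.percentile(K[:,2],[50,90]),4)) if len(K) else 0
    if c=='top': bail(p,(.468,-.2886,-.121))
    else: bail(p,(.4678,-.293,-.115))
save(p,'sc10');S()
E
```

```text
clock: 61.75
position: [0.5107, 0.0568, 0.3063]
tcp_rot: [-0.189, -3.136, 0.0]
force: [-0.1, 0.5, -0.7]
width: 0.0557
grip_force: 0.0
tote [ 0.4677 -0.2895 -0.1227] n 2961 cost/n 0.98 ext [[-179.0, -65.0], [179.0, 67.0]]
bail n 1501 ang -0.019 ly 0.0028 ztop 0.2049
3 1042 [0.1351 0.1505]
2 803 [0.1391 0.1511]
1 674 [0.1402 0.1513]
4 730 [0.1393 0.1509]
bail n 1502 ang -0.013 ly 0.002 ztop 0.2049
tote [ 0.4679 -0.2947 -0.1157] n 2034 cost/n 1.74 ext [[-185.0, -64.0], [188.0, 69.0]]
bail n 1065 ang -0.039 ly 0.0057 ztop 0.2032
3 1398 [0.1167 0.1476]
2 1383 [0.1182 0.1481]
1 1251 [0.1207 0.1484]
4 1070 [0.1238 0.148 ]
bail n 1063 ang -0.028 ly 0.0041 ztop 0.2032
t 62.25 pos [0.5108 0.0566 0.3064] F [ 0.1  0.6 -0.5] w 0.0555 g 0.0
R [[-0.993, 0.122, 0.0], [0.122, 0.993, 0.0], [-0.0, 0.0, -1.0]] q [-0.02  0.26  1.72  0.    1.16 -1.47]
```

View pics/sc10.png

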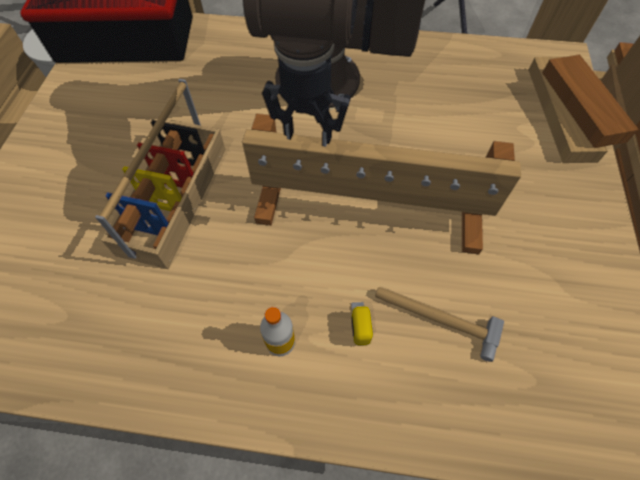

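The picture shows all four jigs down in the box, the handle upright (about −0.02 rad), the other items where they were, and the arm clear.

```bash
python3 -c "
from rig import r
print(r.sign_off())"
```

```text
the job is handed in; nothing more can be done
None
```

The job is handed in at about 62 s: all four jigs are fully home in the box's slots, the handle is upright, and the glue, tape and hammer were not touched; the box got knocked about 2 cm partway, so the yellow jig first landed on a batten (about 55 N) and was re-seated.

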